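# Find the full coffee tin by its weight and stand it ready on the tray

## Robot

A 7-joint arm with a two-finger parallel gripper is mounted at the origin on the work surface. World frame = base frame: x ahead of the robot, y to its left, z up, the work surface at z = 0. Lengths are in mm, angles in rad, forces in N, time in s.
With the tool pointing down it reaches from about 400 to 900 mm from the base axis. Payload 5.5 kg.
Tool frame: the origin (TCP) lies on the front face of the gripper's body, between the roots of the fingers; the fingertips stand 73 mm ahead of it and the grasp point (between the pads) lies 54 mm ahead of it (r.tcp_to_tips is the distance from the TCP to the fingertips, in mm); z points along the fingers, y is the line along which they close (so a half turn about z gives the same grasp; the last joint's range is limited). The gripper opens to 85 mm and grips with 20 to 120 N. Pads are 22 mm wide; open, the fingers measure 114 mm over their backs; the gripper's body (76 mm by 85 mm) begins 54 mm behind the grasp point. The pads swing forward as they close: fully open they stand 13 mm farther back than shut.
Start: joints at [1.612, 0.501, -0.427, 1.55, 0.221, 1.138, -0.21], TCP at [143.022, -634.069, 303.91] pointing down, gripper open.
Joint ranges: [-2.88, 2.88], [-0.31, 2.03], [-1.54, 1.56], [0.2, 2.42], [-1.41, 4.55], [0.19, 2.02], [-2.57, 2.57]. Speed limits (rad/s): [2.57, 2.57, 3.14, 3.14, 3.14, 3.14, 3.14].

## Interface

Orientations are given as a unit quaternion [x, y, z, w].
In Python, from plant import r gives the robot as it stands. Calls block until the motion is done:
- r.move_to(position, orientation): joint-space move of the TCP to a pose.
- r.servo_line(position, rate=150, attitude=None, stop_force=None): straight line of the TCP; attitude=None keeps the orientation; rate is the mean speed in mm/s. With stop_force (N) it stops when the force on the tool has changed by that much, and returns True; else False.
- r.goto_joints(angles): joint-space move.
- r.grip(opening, newtons=None): finger opening in mm; newtons is the grip in N (None keeps the last); returns when the fingers have stopped.
- r.pause(seconds).
- r.solve_ik(position, orientation): joint angles nearest the present ones, or None.
- r.sense(): the state.
- r.capture(name): name is "side" or "top"; returns a dict with "image" (480x640x3 uint8, red, green, blue), "vertical_fov" (degrees; the focal length in pixels is half the picture's height over the tangent of half this angle, whatever the lens; pixels are square), "cx", "cy" (the principal point, pixels), "distortion" ([k1, k2, p1, p2, k3] as OpenCV has them; the pictures are not rectified), "R" (3x3) and "t" (3): a world point X has camera coordinates R X + t. Camera axes: x right, y down, z forward; pixel columns grow to the right and rows downward; lengths in mm; the calibration is good to about 2 mm. A picture is of the moment at which its call begins. There is no depth.
A pose or a line that the arm cannot do raises r.IKError and nothing moves.
- r.sign_off(): hands the job in; it is judged then, once.
Trained networks look in a picture, given as the dict that the camera call returned (one of the last four; its "shot" number tells which), for a name from the list of things; names that differ only in an ending like _2 or _b are one class to them, and where a whole thing is asked for, a point or a joint stands for the part that bears it (a point fixed in the world has none). Each returns a list of dicts, best first, with "p" (0 to 1); they miss things now and then, are a little off and sometimes report something else, mostly with a low value. They report only what shows in the picture. A call takes as long as a camera call.
- r.look_for(picture, target): "position" ([column, row] in pixels, amid what is visible of it).
- r.masks_of(picture, target): "mask" (480x640 bool, what is visible of it) and "position" ([column, row] in pixels, amid what is visible of it).
The state is a dict: "time_s": time; "qpos": joint angles; "joint_velocities": joint speeds; "tau": joint torques, N m; "tcp_pos": TCP position; "tcp_rot": TCP orientation; "wrist_force": force on the tool from outside, world axes, zero at the start; "torque": the same for the moment, N m; "width": finger opening in mm; "finger_force": force on a finger pad.
Only numpy, scipy, OpenCV 4.12 (cv2) and the standard library are available. Lean on these libraries where they do the work, as an engineer would, in place of code of your own. Each camera call takes 0.05 s, during which the arm holds its last target. There are 200 camera calls.

## Task

Three identical closed coffee tins stand on the wooden board and only one of them still holds a sealed brick of coffee: heft them to find it. Stand that tin upright on the aluminium tray with a broad side pushed flush against the tray's raised back, and leave the two empty tins standing in their own places on the board. Set the tins down gently, never drop or topple one, and leave the other things on the counter alone.

Things in the scene. Friction and masses are not known exactly. Their poses are not given: they have to be found in the camera images.
- tin_a: one of three identical plain tinplate tins, 64 mm deep (x) by 90 wide (y) by 145 tall (z); a press-in lid lies 3 mm below the rim and stays shut. Grip from above, some 25 mm below the rim, across the 64 mm between the broad faces. Origin: centre of the underside. Empty (only a scoop inside) it weighs about 175 g, with the brick about 420 g; which tin has the brick varies and cannot be seen
- tin_b: one of three identical plain tinplate tins, 64 mm deep (x) by 90 wide (y) by 145 tall (z); a press-in lid lies 3 mm below the rim and stays shut. Grip from above, some 25 mm below the rim, across the 64 mm between the broad faces. Origin: centre of the underside. Empty (only a scoop inside) it weighs about 175 g, with the brick about 420 g; which tin has the brick varies and cannot be seen
- tin_c: one of three identical plain tinplate tins, 64 mm deep (x) by 90 wide (y) by 145 tall (z); a press-in lid lies 3 mm below the rim and stays shut. Grip from above, some 25 mm below the rim, across the 64 mm between the broad faces. Origin: centre of the underside. Empty (only a scoop inside) it weighs about 175 g, with the brick about 420 g; which tin has the brick varies and cannot be seen
- board: fixed wooden riser board, 120 mm (x) by 380 mm (y) by 18 mm high, on which the three tins stand in a row along its y, broad faces to its x, 22 to 38 mm apart. Origin: centre of its underside
- tray: fixed aluminium tray, 150 mm (x) by 240 mm (y), floor 4 mm thick, a rim 10 mm high (3 mm thick) along the front (-x) and both ends, and a straight raised back 33 mm high and 4 mm thick along its +x side. Room inside: 143 mm in x, 234 mm in y. Origin: centre of its underside
- tray_back (a point): point on the tray's floor, midway along the foot of the raised back's inner face; axes as the tray's: x points into the raised back, y along it, z up. A tin flush against the back has its origin 32 mm from this face (x = -0.032)
- ibrik: bystander, loose, not part of the job: copper-bottomed brass ibrik, 80 mm across, 94 mm tall, a dark handle reaching 145 mm along its y from its axis, up to 122 mm high. Origin: centre of its underside
- tumbler1: bystander, loose, not part of the job: small amber glass tumbler, 68 mm across, 85 mm tall. Origin: centre of its underside
- tumbler2: bystander, loose, not part of the job: the second amber glass tumbler, the same
- tamper: bystander, loose, not part of the job: horn-handled tamper, 58 mm across, 100 mm tall, standing in a shallow aluminium cradle 80 mm across. Origin: centre of its underside
- grinder: cast iron hand grinder, fixed, base 150 mm square, body 242 mm tall, 170 mm across its hopper, its crank with a wooden knob reaching 132 mm from its axis towards its +x to +y and up to 320 mm high. Origin: centre of its underside

How it is judged (in metres and radians):
At the end, for the whole second after the job is handed in: The tin that holds the brick stands upright on the tray's floor, a broad side against the raised back (gap under 6 mm, within 0.12 rad of parallel), the other two tins stand upright within 30 mm of where they started, and all three are at rest (((x of tin_a in the frame of tray_back between -0.038 and -0.026 m and y of tin_a in the frame of tray_back between -0.075 and 0.075 m and z of tin_a in the frame of tray_back between -0.004 and 0.004 m and angle between the x axis of tin_a and the x axis of tray, either way round below 0.12 rad and angle between each of tin_a, tin_b, tin_c's own z axis and vertical below 0.06 rad and contact force between tin_a and tray above 2.8 N and linear speed of each of tin_a, tin_b, tin_c below 0.02 m/s and distance of each of tin_b, tin_c from where it was at the start of the episode below 0.03 m) or (x of tin_b in the frame of tray_back between -0.038 and -0.026 m and y of tin_b in the frame of tray_back between -0.075 and 0.075 m and z of tin_b in the frame of tray_back between -0.004 and 0.004 m and angle between the x axis of tin_b and the x axis of tray, either way round below 0.12 rad and angle between each of tin_b, tin_a, tin_c's own z axis and vertical below 0.06 rad and contact force between tin_b and tray above 2.8 N and linear speed of each of tin_b, tin_a, tin_c below 0.02 m/s and distance of each of tin_a, tin_c from where it was at the start of the episode below 0.03 m) or (x of tin_c in the frame of tray_back between -0.038 and -0.026 m and y of tin_c in the frame of tray_back between -0.075 and 0.075 m and z of tin_c in the frame of tray_back between -0.004 and 0.004 m and angle between the x axis of tin_c and the x axis of tray, either way round below 0.12 rad and angle between each of tin_c, tin_a, tin_b's own z axis and vertical below 0.06 rad and contact force between tin_c and tray above 2.8 N and linear speed of each of tin_c, tin_a, tin_b below 0.02 m/s and distance of each of tin_a, tin_b from where it was at the start of the episode below 0.03 m))); the robot touches nothing.
It fails at once if a tin is toppled (tilted past 0.6 rad) (angle between any of tin_a, tin_b, tin_c's own z axis and vertical above 0.6 rad).
It fails at once if a tin is dropped (moves faster than 0.4 m/s with no finger on it, as after a fall of some 10 mm) ((linear speed of tin_a above 0.4 m/s and contact force between tin_a and the fingers below 0.3 N) or (linear speed of tin_b above 0.4 m/s and contact force between tin_b and the fingers below 0.3 N) or (linear speed of tin_c above 0.4 m/s and contact force between tin_c and the fingers below 0.3 N)).
It fails at once if the ibrik, a tumbler or the tamper is shoved more than 30 mm (distance of any of ibrik, tumbler1, tumbler2, tamper from where it was at the start of the episode above 0.03 m).
It also fails if it takes over 61 s, if anything falls off the work surface, if the arm or the gripper's body presses on something with over 40 N, if the wrist force passes 120 N, or if a joint passes its speed limit or range.

## Working session

There is one attempt and no reset: what is moved stays moved. The work goes in short steps, each a Python script; the robot and the scene stay as the last script left them, time stands still between calls to the robot, and variables do not carry over. Pictures are saved under pics/ and viewed, at most 10 in all, crops included, and the job is handed in when it is done.

```bash
ls; mkdir -p pics
python3 - <<'E'
from plant import r
import cv2,numpy as np,pickle
S=r.sense();print({k:S[k] for k in('time_s','tcp_pos','tcp_rot','wrist_force','width')})
out={}
for c in("side","top"):
    p=r.capture(c);cv2.imwrite(f"pics/{c}0.png",p["image"][...,::-1])
    print(c,p["vertical_fov"],p["cx"],p["cy"],p["distortion"],np.round(p["R"],3).tolist(),np.round(p["t"],1))
    d={}
    for n in("tin_a","board","tray","ibrik","tumbler1","tamper","grinder"):
        d[n]=r.masks_of(p,n)
        print(n,[(round(m["p"],2),np.round(m["position"]).tolist(),int(m["mask"].sum())) for m in d[n]])
    out[c]=(p,d)
pickle.dump(out,open("shot0.pkl","wb"))
print(r.sense()["time_s"])
E
```

```text
pics
{'time_s': 0.0, 'tcp_pos': array([ 142.82232529, -633.56009078,  302.8398596 ]), 'tcp_rot': array([ 9.93856422e-01,  1.10672712e-01, -6.30435483e-05, -9.79621589e-04]), 'wrist_force': array([ 0.33083492, -0.18770779,  0.14456858]), 'width': 85.59190949699682}
side 53.90006047048655 324.4386549654967 233.65936471021485 [-0.01447218  0.          0.          0.          0.        ] [[-0.999, 0.044, 0.003], [0.026, 0.638, -0.769], [-0.036, -0.769, -0.639]] [ 598.4  -32.9 1202.3]
tin_a [(0.95, [365.0, 206.0], 1712), (0.88, [381.0, 240.0], 1950), (0.7, [397.0, 285.0], 2920)]
board [(0.8, [361.0, 284.0], 1657)]
tray [(0.97, [337.0, 178.0], 2364)]
ibrik [(0.63, [255.0, 215.0], 1410)]
tumbler1 [(0.68, [273.0, 174.0], 787), (0.6, [280.0, 155.0], 455)]
tamper [(0.58, [287.0, 134.0], 291), (0.55, [382.0, 239.0], 1945)]
grinder [(0.6, [351.0, 380.0], 17886)]
top 54.271569461685374 325.06395183579065 243.21267193361277 [-0.02865279  0.          0.          0.          0.        ] [[0.064, -0.998, -0.007], [-0.973, -0.061, -0.225], [0.224, 0.021, -0.974]] [  47.1  604.1 1139.7]
tin_a [(0.94, [319.0, 277.0], 1304), (0.85, [272.0, 280.0], 1445), (0.78, [224.0, 281.0], 1551), (0.33, [436.0, 277.0], 5413)]
board [(0.83, [295.0, 300.0], 2366)]
tray [(0.85, [430.0, 273.0], 5421)]
ibrik [(0.77, [360.0, 192.0], 1026), (0.43, [418.0, 198.0], 709)]
tumbler1 [(0.97, [415.0, 199.0], 604), (0.72, [454.0, 207.0], 668), (0.19, [274.0, 281.0], 1395)]
tamper [(0.69, [490.0, 222.0], 468)]
grinder []
0.8
```

View pics/side0.png

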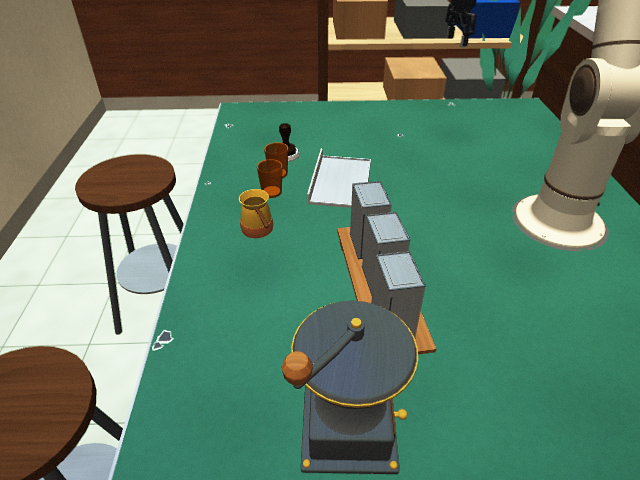

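View pics/top0.png

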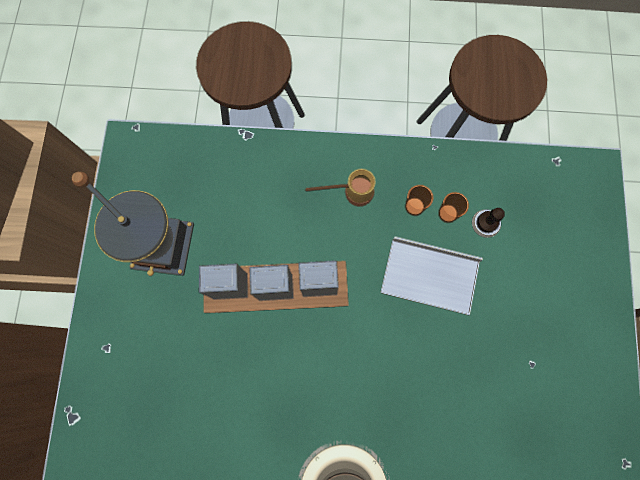

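The side view shows the three tins at about (370,190), (386,228) and (400,270). They stand on the board, with the tray at (337,178), the grinder in front, and the ibrik and tumblers to the left. In the top view the lids are at (219,278), (269,280) and (319,275). The tray is at (430,275), and its back is the upper edge running (397,239) to (480,259). The ibrik, tumblers and tamper stand behind it. Next I fit models to the masks.

```bash
cat > h.py <<'E'
import cv2,numpy as np
from scipy.optimize import minimize
from scipy.spatial.transform import Rotation as Ro
SS=4
def proj(p,X):
    f=240/np.tan(np.radians(p["vertical_fov"])/2)
    K=np.array([[f,0,p["cx"]],[0,f,p["cy"]],[0,0,1]])
    return cv2.projectPoints(np.asarray(X,float),cv2.Rodrigues(np.array(p["R"]))[0],np.array(p["t"],float),K,np.array(p["distortion"]))[0][:,0]
def box(x0,x1,y0,y1,z0,z1): return np.array([[x,y,z] for x in(x0,x1) for y in(y0,y1) for z in(z0,z1)],float)
TIN=lambda z:[box(-32,32,-45,45,z,z+145)]
TRAY=[box(-75,75,-120,120,0,4),box(-75,-72,-120,120,0,10),box(-75,75,-120,-117,0,10),box(-75,75,117,120,0,10),box(71,75,-120,120,0,33)]
BOARD=[box(-60,60,-190,190,0,18)]
def place(B,q):
    c,s=np.cos(q[2]),np.sin(q[2]); return B@np.array([[c,s,0],[-s,c,0],[0,0,1]])+[q[0],q[1],0]
def render(p,model,q):
    im=np.zeros((480*SS,640*SS),np.uint8)
    for B in model:
        u=((proj(p,place(B,q))+.5)*SS-.5)
        cv2.fillConvexPoly(im,cv2.convexHull(np.round(u*16).astype(np.int32)),255,shift=4)
    return cv2.resize(im,(640,480),interpolation=cv2.INTER_AREA)/255.
def fit(views,model,q0):  # views: list of (pic,mask,ignore)
    def cost(q):
        c=0
        for p,m,ig in views:
            R=render(p,model,q);k=~ig
            c+=np.abs(R-m)[k].sum()/max(m[k].sum(),1)
        return c/len(views)
    best=None
    for s in(1,.4):
        q0=np.array(q0,float)
        o=minimize(cost,q0,method="Nelder-Mead",options=dict(initial_simplex=[q0]+[q0+np.array(d)*s for d in([15,0,0],[0,15,0],[0,0,.15])],xatol=.02,fatol=1e-5,maxiter=250))
        q0=o.x
    return o.x,o.fun
def ray(p,uv,z):
    f=240/np.tan(np.radians(p["vertical_fov"])/2);K=np.array([[f,0,p["cx"]],[0,f,p["cy"]],[0,0,1]])
    n=cv2.undistortPoints(np.array([[uv]],float),K,np.array(p["distortion"]))[0,0]
    R=np.array(p["R"]);C=-R.T@np.array(p["t"]);d=R.T@np.r_[n,1]
    return C+d*(z-C[2])/d[2]
E
cat > fit0.py <<'E'
from h import *
import pickle
D=pickle.load(open("shot0.pkl","rb"));top,dt=D["top"];sd,ds=D["side"]
Z=np.zeros((480,640),bool)
# order by y descending: top cols 224,272,319 ; side rows 285,240,206
T=sorted(dt["tin_a"][:3],key=lambda m:m["position"][0]);Sd=sorted(ds["tin_a"][:3],key=lambda m:-m["position"][1])
g=ds["grinder"][0]["mask"]
def others(L,i,*e):
    o=Z.copy()
    for j,m in enumerate(L):
        if j!=i:o|=m["mask"]
    for m in e:o|=m
    return o
for i in range(3):
    q0=ray(top,T[i]["position"],130);q0=[q0[0],q0[1],0]
    for nm,v in(("top",[(top,T[i]["mask"],others(T,i))]),("both",[(top,T[i]["mask"],others(T,i)),(sd,Sd[i]["mask"],others(Sd,i,g))])):
        print("tin",i,nm,*np.round(fit(v,TIN(18),q0),3)) if 0 else print("tin",i,nm,[np.round(a,3) for a in fit(v,TIN(18),q0)])
tm=others(T,-1);sm=others(Sd,-1,g)
for n,M,a in(("tray",TRAY,-.2),("board",BOARD,.05)):
    vt=(top,dt[n][0]["mask"],tm);vs=(sd,ds[n][0]["mask"],sm)
    q0=ray(top,dt[n][0]["position"],5);q0=[q0[0],q0[1],a]
    for nm,v in(("top",[vt]),("side",[vs]),("both",[vt,vs])): print(n,nm,[np.round(x,3) for x in fit(v,M,q0)])
for n,z in(("ibrik",47),("tumbler1",42),("tamper",50)):
    print(n,[(round(m["p"],2),ray(top,m["position"],z)[:2].round()) for m in dt[n]])
print("grinder",ray(top,[131,225],242),ray(top,[162,247],20))
E
time python3 fit0.py
```

```text
tin 0 top [array([4.80583e+02, 3.28585e+02, 1.11000e-01]), np.float64(0.029)]
tin 0 both [array([4.81757e+02, 3.28393e+02, 1.00000e-01]), np.float64(0.044)]
tin 1 top [array([4.84456e+02, 2.07954e+02, 1.28000e-01]), np.float64(0.028)]
tin 1 both [array([4.85120e+02, 2.07716e+02, 1.38000e-01]), np.float64(0.047)]
tin 2 top [array([5.00545e+02, 9.39630e+01, 1.16000e-01]), np.float64(0.045)]
tin 2 both [array([5.02612e+02, 9.38370e+01, 1.40000e-01]), np.float64(0.071)]
tray top [array([ 5.41523e+02, -2.00194e+02, -1.91000e-01]), np.float64(0.028)]
tray side [array([ 5.44396e+02, -2.06222e+02, -1.85000e-01]), np.float64(0.047)]
tray both [array([ 5.43478e+02, -2.01468e+02, -1.88000e-01]), np.float64(0.053)]
board top [array([4.86861e+02, 2.09514e+02, 1.13000e-01]), np.float64(0.097)]
board side [array([4.89096e+02, 2.03061e+02, 1.11000e-01]), np.float64(0.11)]
board both [array([4.87805e+02, 2.09140e+02, 1.09000e-01]), np.float64(0.123)]
ibrik [(0.77, array([752.,   2.])), (0.43, array([ 745., -156.]))]
tumbler1 [(0.97, array([ 744., -148.])), (0.72, array([ 727., -254.])), (0.19, array([498., 213.]))]
tamper [(0.69, array([ 691., -347.]))]
grinder [574.98055681 517.6783516  242.        ] [573.36058367 524.64062239  20.        ]
real	0m20.345s
user	0m22.017s
sys	0m18.146s
```

```bash
cat >> h.py <<'E'
TINS=[(481.5,328.5,.11),(485,208,.125),(501.5,94,.125)]
TRAYQ=(542.8,-201,-.19)
def quat(yaw,flip=0):
    c,s=np.cos(yaw),np.sin(yaw);R=np.array([[-s,c,0],[c,s,0],[0,0,-1]]).T
    R=R.copy() 
    if flip:R[:,:2]*=-1
    return Ro.from_matrix(R).as_quat()
E
python3 - <<'E'
from h import *
from plant import r
print(quat(0), Ro.from_quat(quat(.1)).as_matrix().round(2).tolist(), r.sense()["qpos"].round(2))
for n,(x,y,a) in list(enumerate(TINS))+[("tray",TRAYQ)]:
    for f in(0,1):
        for z in(265,192):
            q=r.solve_ik([x,y,z],quat(a,f));print(n,f,z,None if q is None else np.round(q,2).tolist())
E
```

```text
[0.70710678 0.70710678 0.         0.        ] [[-0.1, 1.0, 0.0], [1.0, 0.1, 0.0], [0.0, 0.0, -1.0]] [ 1.61  0.5  -0.43  1.55  0.22  1.14 -0.21]
0 0 265 [0.23, 0.78, -1.3, 1.75, 0.8, 1.26, -1.17]
0 0 192 [0.22, 0.93, -1.3, 1.8, 0.97, 1.22, -1.27]
0 1 265 [0.23, 0.78, -1.3, 1.75, 0.8, 1.26, 1.97]
0 1 192 [0.22, 0.93, -1.3, 1.8, 0.97, 1.22, 1.87]
1 0 265 [0.5, 0.66, -1.3, 1.88, 0.7, 1.16, -0.93]
1 0 192 [0.47, 0.84, -1.3, 1.93, 0.91, 1.13, -1.08]
1 1 265 [0.5, 0.66, -1.3, 1.88, 0.7, 1.16, 2.21]
1 1 192 [0.47, 0.84, -1.3, 1.93, 0.91, 1.13, 2.06]
2 0 265 [0.74, 0.62, -1.3, 1.92, 0.66, 1.13, -0.69]
2 0 192 [0.64, 0.67, -1.15, 1.98, 0.75, 1.0, -0.75]
2 1 265 [0.74, 0.62, -1.3, 1.92, 0.66, 1.13, 2.45]
2 1 192 [0.71, 0.8, -1.3, 1.98, 0.89, 1.1, 2.28]
tray 0 265 [1.02, 0.57, -0.96, 1.76, 0.52, 1.09, -0.31]
tray 0 192 [0.97, 0.66, -0.9, 1.81, 0.62, 0.98, -0.38]
tray 1 265 [-0.45, 0.59, 1.05, 1.81, -0.58, 1.09, -2.52]
tray 1 192 [-0.28, 0.6, 0.79, 1.86, -0.54, 0.91, -2.57]
```

```bash
cat >> h.py <<'E'
def heft(r,i,release=True):
    x,y,a=TINS[i];Q=quat(a)
    r.move_to([x,y,268],Q)
    t=r.servo_line([x,y,192],rate=90,stop_force=6)
    if t: print("touched on descent",r.sense()["tcp_pos"]);return None
    r.pause(.3);f0=np.mean([(r.pause(.05),r.sense()["wrist_force"])[1] for _ in range(4)],0);p0=r.sense()["tcp_pos"]
    r.grip(55,45);s=r.sense();print("grip",s["width"],s["finger_force"],s["time_s"])
    r.servo_line([x,y,204],rate=25);r.pause(.5)
    f1=np.mean([(r.pause(.05),r.sense()["wrist_force"])[1] for _ in range(4)],0);s=r.sense()
    w=(f0-f1)[2];print("tin",i,"f0",f0.round(2),"f1",f1.round(2),"weight",w.round(2),"dz",(s["tcp_pos"]-p0).round(1),s["width"])
    if w>2.9 or not release: return w
    r.servo_line([x,y,192],rate=15);r.pause(.2);r.grip(85);r.servo_line([x,y,268],rate=110)
    print("t",r.sense()["time_s"]);return w
E
python3 - <<'E'
from h import *
from plant import r
print(heft(r,2))
E
```

```text
grip 63.82854348090655 50.3736287355423 5.475
tin 2 f0 [ 0.01 -0.05  0.05] f1 [ 0.11  0.12 -1.72] weight 1.77 dz [-0.1  0.1 11.9] 63.321461450262476
t 9.15
1.7721974874645086
```

Run:
```python
from h import *
from plant import r
w=heft(r,1)
if w is not None and w<2.5: print(heft(r,0))
print(r.sense()["time_s"])
```

```text
grip 63.4309928665331 50.168285965919495 11.5
tin 1 f0 [ 0.28  0.15 -0.18] f1 [-0.02 -0.03 -2.13] weight 1.96 dz [-0.   0.  11.9] 63.55768579810335
t 15.175
grip 63.790049020210056 51.23241484165192 17.5417
tin 0 f0 [ 0.2  -0.02 -0.19] f1 [ 0.1  -0.09 -3.99] weight 3.8 dz [-0.   0.  11.9] 63.465150685502984
3.80247930673963
18.875
```

Run:
```python
from h import *
from plant import r
import json
x,y,a=TINS[0];tx,ty,ta=TRAYQ;u=np.array([np.cos(ta),np.sin(ta)]);P=lambda l,z:[tx+u[0]*l,ty+u[1]*l,z]
r.servo_line([x,y,378],rate=150)
r.servo_line([530,-60,378],rate=200,attitude=quat(0))
r.servo_line(P(17,378),rate=150,attitude=quat(ta))
r.servo_line(P(17,192),rate=120)
r.pause(.3);print(r.sense()["wrist_force"],r.sense()["tcp_pos"],r.sense()["width"])
print("floor",r.servo_line(P(17,173),rate=12,stop_force=2.5));s=r.sense();z=s["tcp_pos"][2];print(s["tcp_pos"],s["wrist_force"],s["time_s"])
r.servo_line(P(17,z+1.5),rate=15);r.pause(.2)
print("back",r.servo_line(P(50,z+1.5),rate=15,stop_force=4));s=r.sense();print(s["tcp_pos"],s["wrist_force"],s["time_s"], "local x",(s["tcp_pos"][:2]-[tx,ty])@u)
p=r.capture("side");cv2.imwrite("pics/side1.png",cv2.resize(p["image"][100:300,240:480,::-1],None,fx=3,fy=3))
```

```text
[-0.15109821 -0.14821364 -4.44362973] [ 559.58249768 -204.31260342  192.25770702] 63.08219807665433
floor True
[ 559.47868787 -204.18513134  178.20682611] [-1.12165719  0.23952732  6.5198215 ] 26.5083
back True
[ 581.35010067 -208.43965382  178.41194768] [-0.49200493  0.36543694 -1.43696774] 28.5333 local x 39.261406923549735
```

View pics/side1.png

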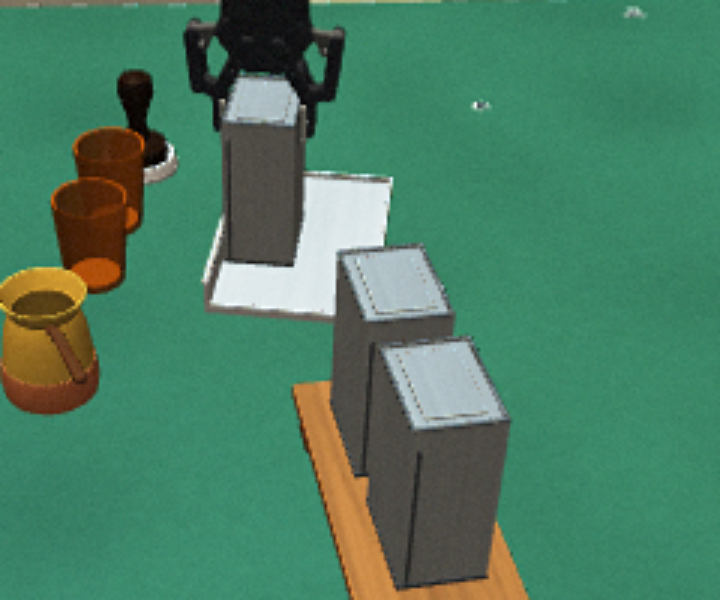

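The picture shows the tin held upright at about (262,180), above the tray and next to its back. The two empty tins stand on the board. The z force suggests floor contact may have triggered the stop, so I check that the back really blocks the tin.

Run:
```python
from h import *
from plant import r
tx,ty,ta=TRAYQ;u=np.array([np.cos(ta),np.sin(ta)]);P=lambda l,z:[tx+u[0]*l,ty+u[1]*l,z]
def st(n):
    s=r.sense();f=s["wrist_force"];print(n,"lx",((s["tcp_pos"][:2]-[tx,ty])@u).round(2),"z",s["tcp_pos"][2].round(2),"Fx",(f[:2]@u).round(2),"Fz",f[2].round(2),"t",s["time_s"])
st("now");r.pause(.3);st("settled")
r.servo_line(P(37,180.5),rate=10);r.pause(.3);st("up")
print(r.servo_line(P(47,180.5),rate=12,stop_force=7));st("push");r.pause(.3);st("hold")
```

```text
now lx 39.27 z 178.42 Fx -0.57 Fz 0.49 t 28.5833
settled lx 39.23 z 178.39 Fx 0.75 Fz 2.9 t 28.8833
up lx 36.96 z 180.4 Fx -0.23 Fz -4.98 t 29.65
True
push lx 40.4 z 179.04 Fx 0.03 Fz -3.91 t 30.1917
hold lx 40.06 z 178.63 Fx 0.51 Fz -0.36 t 30.4917
```

```bash
python3 - <<'E'
from h import *
from plant import r
import pickle
tx,ty,ta=TRAYQ;u=np.array([np.cos(ta),np.sin(ta)]);P=lambda l,z:[tx+u[0]*l,ty+u[1]*l,z]
print(r.servo_line(P(39.6,174),rate=10,stop_force=4));r.pause(.2);s=r.sense();print(s["tcp_pos"],s["wrist_force"])
r.grip(85);r.pause(.2);r.servo_line(P(39.6,275),rate=100);r.servo_line(P(-30,300)[:1]+[-420,330],rate=250)
out={}
for c in("side","top"):
    p=r.capture(c);d={n:r.masks_of(p,n) for n in("tin_a","tray")};out[c]=(p,d)
    print(c,[(round(m["p"],2),np.round(m["position"]).tolist()) for m in d["tin_a"]])
    cv2.imwrite(f"pics/{c}2.png",cv2.resize(p["image"][100:320,200:500,::-1],None,fx=2.6,fy=2.6))
pickle.dump(out,open("shot1.pkl","wb"));print(r.sense()["time_s"])
E
cat > fit1.py <<'E'
from h import *
import pickle,sys
D=pickle.load(open(sys.argv[1],"rb"));Z=np.zeros((480,640),bool)
T={c:D[c][1]["tin_a"] for c in D}
near=lambda L,p,uv:min(L,key=lambda m:np.hypot(*(np.array(m["position"])-uv)))
G=[(581,-208.5,-.19,4),(485,208,.125,18),(501.5,94,.125,18)]
for i,g in enumerate(G):
    v=[]
    for c in D:
        p=D[c][0];uv=proj(p,[[g[0],g[1],g[3]+72]])[0];m=near(T[c],p,uv)
        if np.hypot(*(np.array(m["position"])-uv))>20: print("no mask",i,c);continue
        o=Z.copy()
        for n in T[c]:
            if n is not m:o|=n["mask"]&~m["mask"]
        v.append((p,m["mask"],o));print(i,c,[np.round(a,3) for a in fit(v[-1:],TIN(g[3]),g[:3])])
    print(i,"both",[np.round(a,3) for a in fit(v,TIN(g[3]),g[:3])])
E
python3 fit1.py shot1.pkl
```

```text
True
[ 582.16358556 -208.64966805  178.59436581] [-0.50992642  0.05910233  6.01567635]
side [(0.89, [326.0, 155.0]), (0.82, [362.0, 208.0]), (0.77, [387.0, 252.0])]
top [(0.85, [269.0, 280.0]), (0.84, [441.0, 257.0]), (0.58, [318.0, 279.0])]
33.9417
0 side [array([ 5.78542e+02, -2.12428e+02, -1.77000e-01]), np.float64(0.05)]
0 top [array([ 5.77777e+02, -2.06392e+02, -1.78000e-01]), np.float64(0.028)]
0 both [array([ 5.78656e+02, -2.06979e+02, -1.76000e-01]), np.float64(0.049)]
1 side [array([4.86594e+02, 2.05757e+02, 1.43000e-01]), np.float64(0.017)]
1 top [array([4.84039e+02, 2.08374e+02, 1.21000e-01]), np.float64(0.028)]
1 both [array([4.85275e+02, 2.07836e+02, 1.34000e-01]), np.float64(0.044)]
2 side [array([5.03489e+02, 9.07910e+01, 1.05000e-01]), np.float64(0.027)]
2 top [array([5.01239e+02, 9.36110e+01, 1.20000e-01]), np.float64(0.042)]
2 both [array([5.02307e+02, 9.32520e+01, 1.23000e-01]), np.float64(0.049)]
```

View pics/side2.png

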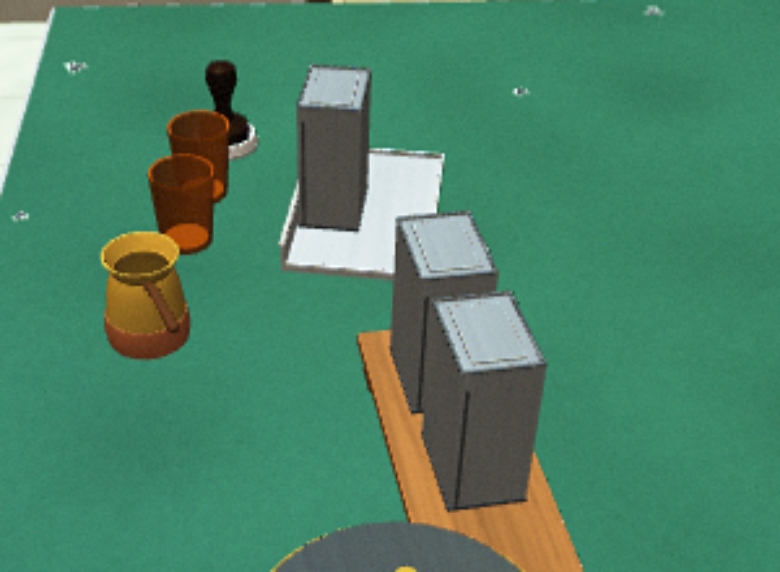

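View pics/top2.png

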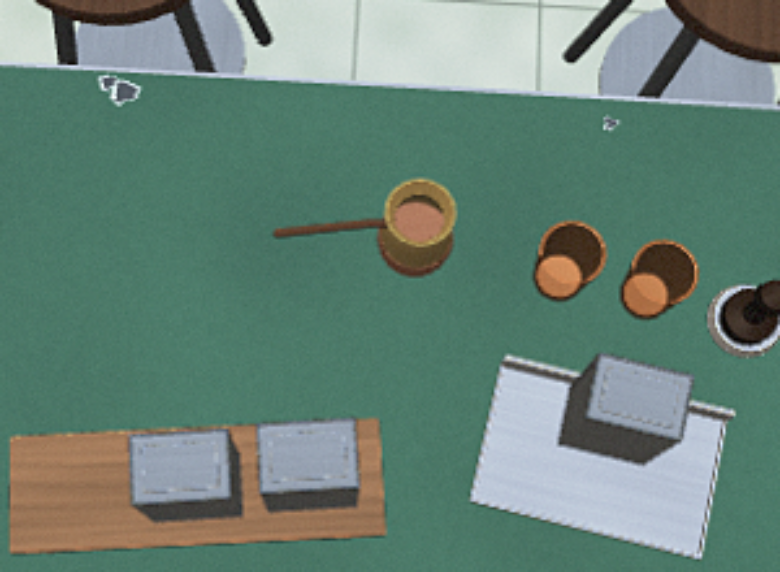

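The side view shows the tin upright at about (335,150), at the back of the tray. The top view shows it over the back edge at (640,400). The ibrik, tumblers and tamper haven't moved. The fit suggests a gap of 2–4 mm, so I check it by refitting the tray in the same pictures.

Run:
```python
from h import *
import pickle
D=pickle.load(open("shot1.pkl","rb"));D0=pickle.load(open("shot0.pkl","rb"))
G={"side":(578.5,-212.4),"top":(577.8,-206.4)}
for c in D:
    for nm,(p,d) in(("new",D[c]),("old",D0[c])):
        ig=np.zeros((480,640),bool)
        for m in D[c][1]["tin_a"]+d["tin_a"][:3]: ig|=m["mask"]
        ig=cv2.dilate(ig.astype(np.uint8),np.ones((3,3)))>0
        m=d["tray"][0]["mask"]
        q,f=fit([(p,m,ig)],TRAY,(542,-201,-.19));u=np.array([np.cos(q[2]),np.sin(q[2])])
        print(c,nm,q.round(3),round(f,3),"tin local x",((np.array(G[c])-q[:2])@u).round(2),"gap",(39-(np.array(G[c])-q[:2])@u).round(2))
```

```text
side new [ 5.44033e+02 -2.05073e+02 -1.99000e-01] 0.024 tin local x 35.24 gap 3.76
side old [ 5.44101e+02 -2.07136e+02 -1.87000e-01] 0.052 tin local x 34.78 gap 4.22
top new [ 5.40950e+02 -2.00519e+02 -1.90000e-01] 0.034 tin local x 37.3 gap 1.7
top old [ 5.40926e+02 -2.00060e+02 -1.92000e-01] 0.031 tin local x 37.41 gap 1.59
```

Run:
```python
from h import *
from plant import r
import pickle
tx,ty,ta=TRAYQ;u=np.array([np.cos(ta),np.sin(ta)]);P=lambda l,z:[tx+u[0]*l,ty+u[1]*l,z]
L=36.5
r.move_to(P(L,275),quat(ta));
if r.servo_line(P(L,178.5),rate=90,stop_force=6): print("touch!",r.sense()["tcp_pos"]);raise SystemExit
r.pause(.1);f0=r.sense()["wrist_force"]
r.grip(55,40);r.pause(.1)
def st(n):
    s=r.sense();f=s["wrist_force"]-f0;l=((s["tcp_pos"][:2]-[tx,ty])@u);print(n,"lx",l.round(2),"z",s["tcp_pos"][2].round(2),"Fx",(f[:2]@u).round(2),"Fz",f[2].round(2),"w",s["width"].round(1),"t",s["time_s"]);return f[:2]@u
st("grip");r.servo_line(P(L,179),rate=10);r.pause(.1);st("up")
for k in range(9):
    L+=1.2;r.servo_line(P(L,179),rate=12);r.pause(.15)
    if st(k)<-9: break
    if r.sense()["time_s"]>48: break
```

```text
Traceback (most recent call last):
AttributeError: 'float' object has no attribute 'round'
```

Run:
```python
from h import *
from plant import r
tx,ty,ta=TRAYQ;u=np.array([np.cos(ta),np.sin(ta)]);P=lambda l,z:[tx+u[0]*l,ty+u[1]*l,z]
L=36.5
def st(n):
    s=r.sense();f=s["wrist_force"];l=(s["tcp_pos"][:2]-[tx,ty])@u;print(n,"lx %.2f z %.2f Fx %.2f Fz %.2f w %.1f t %.2f"%(l,s["tcp_pos"][2],f[:2]@u,f[2],s["width"],s["time_s"]));return f[:2]@u
st("grip");r.servo_line(P(L,179),rate=10);r.pause(.1);st("up")
for k in range(9):
    L+=1.2;r.servo_line(P(L,179),rate=12);r.pause(.15)
    if st(k)<-9 or r.sense()["time_s"]>48: break
```

```text
grip lx 37.01 z 179.08 Fx 1.27 Fz 3.21 w 63.4 t 36.60
up lx 36.76 z 179.10 Fx 2.01 Fz 1.65 w 63.3 t 36.95
0 lx 37.18 z 179.01 Fx -0.95 Fz 4.43 w 63.7 t 37.35
1 lx 37.56 z 178.98 Fx -4.58 Fz 7.00 w 63.3 t 37.75
2 lx 37.95 z 179.02 Fx -6.76 Fz 10.71 w 63.5 t 38.15
3 lx 38.46 z 179.02 Fx -8.89 Fz 12.26 w 63.6 t 38.55
4 lx 39.48 z 179.03 Fx -10.42 Fz 13.81 w 63.5 t 38.95
```

```bash
cat > push.py <<'E'
from h import *
from plant import r
tx,ty,ta=TRAYQ;u=np.array([np.cos(ta),np.sin(ta)]);P=lambda l,z:[tx+u[0]*l,ty+u[1]*l,z]
def st(n):
    s=r.sense();f=s["wrist_force"];l=(s["tcp_pos"][:2]-[tx,ty])@u;print(n,"lx %.2f z %.2f Fx %.2f Fz %.2f w %.1f t %.2f"%(l,s["tcp_pos"][2],f[:2]@u,f[2],s["width"],s["time_s"]));return f[:2]@u
E
python3 - <<'E'
from push import *
L=35.5
r.servo_line(P(L,179),rate=15);r.servo_line(P(L,182.5),rate=15);r.pause(.2);st("up")
for k in range(9):
    L+=1.2;r.servo_line(P(L,182.5),rate=12);r.pause(.15)
    if st(k)<-5 or r.sense()["time_s"]>46: break
E
```

```text
up lx 35.22 z 182.20 Fx 0.19 Fz -3.98 w 63.5 t 40.15
0 lx 36.69 z 182.49 Fx -0.10 Fz -4.57 w 63.8 t 40.55
1 lx 37.89 z 182.50 Fx -0.30 Fz -3.59 w 63.4 t 40.95
2 lx 38.93 z 182.43 Fx -0.24 Fz -3.62 w 63.6 t 41.35
3 lx 39.36 z 182.27 Fx -5.11 Fz -0.55 w 63.5 t 41.75
```

```bash
python3 - <<'E'
from push import *
import pickle
print(r.servo_line(P(40,175),rate=12,stop_force=3));r.pause(.15);st("down")
r.grip(85);r.pause(.2);st("open");r.servo_line(P(39.6,275),rate=110);r.servo_line([P(-30,0)[0],-420,330],rate=250)
out={}
for c in("side","top"):
    p=r.capture(c);d={n:r.masks_of(p,n) for n in("tin_a","tray")};out[c]=(p,d)
    if c=="side":cv2.imwrite("pics/side3.png",cv2.resize(p["image"][110:220,280:400,::-1],None,fx=5,fy=5))
pickle.dump(out,open("shot2.pkl","wb"));print(r.sense()["time_s"])
E
python3 fit1.py shot2.pkl
```

```text
True
down lx 39.28 z 178.97 Fx 0.22 Fz 5.14 w 63.7 t 42.30
open lx 36.96 z 176.75 Fx 0.49 Fz -0.40 w 84.8 t 42.85
45.2583
0 side [array([ 5.81033e+02, -2.10891e+02, -1.72000e-01]), np.float64(0.032)]
0 top [array([ 5.79273e+02, -2.06762e+02, -1.82000e-01]), np.float64(0.029)]
0 both [array([ 5.80539e+02, -2.07624e+02, -1.72000e-01]), np.float64(0.045)]
1 side [array([4.86750e+02, 2.05639e+02, 1.47000e-01]), np.float64(0.029)]
1 top [array([4.84542e+02, 2.08607e+02, 1.09000e-01]), np.float64(0.032)]
1 both [array([4.85428e+02, 2.08191e+02, 1.24000e-01]), np.float64(0.047)]
2 side [array([5.03987e+02, 9.13930e+01, 1.09000e-01]), np.float64(0.027)]
2 top [array([5.01466e+02, 9.37900e+01, 1.20000e-01]), np.float64(0.036)]
2 both [array([5.02917e+02, 9.36310e+01, 1.29000e-01]), np.float64(0.049)]
```

View pics/side3.png

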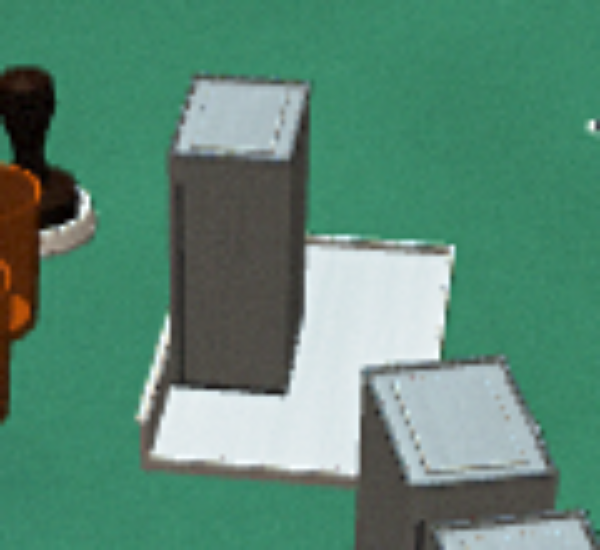

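The side crop shows the tin upright, its foot (170–290, 390) at the foot of the back. The fit now puts the gap at about 1 mm, parallel to within 0.02 rad, and the empty tins are in place.

```bash
python3 -c "
from plant import r
r.pause(.3);print(r.sign_off(),r.sense()['time_s'])"
```

```text
the job is handed in; nothing more can be done
the job is handed in; nothing more can be done
```

The job is handed in, at about 46 s of the 61 s allowed, with no verdict reported back: the tin with the brick (highest y of the three, 3.8 N against 1.8 and 2.0 N) stands upright on the tray, its broad side about 1 mm from the raised back, and the two empty tins are on the board within about 2 mm of where they started.

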